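# Brace the stain-remover tub and open its tight cap

### The job

Carry the closed blue tub over to the grey cradle and set it, without dropping it, fully down in the square pocket so that it cannot turn. Then unscrew its tight red cap anticlockwise, stop turning as soon as the threads let go, and lift the cap off; finish while still holding it level, with its lower edge one to four centimetres above the mouth, with the tub left fully down in the cradle. Leave the bottle, cup, box and brush where they are.

Things in the scene. Friction and masses are not known exactly. Their poses are not given: they have to be found in the camera images.
- tub_center (a point): Centre of the blue tub's square body, 35 mm above its underside. Body 66 x 66 mm, 70 mm tall, its foot 62 mm; above it a round white neck (mouth 93 mm above the underside). z up, x and y square to the sides. Loose, 0.36 to 0.6 kg in all; it can be carried by its closed cap and fits the pocket in any of four quarter turns.
- cap_center (a point): Centre of the red cap, half-way up: round, 60 mm across, 28 mm tall, 40 g. Closed it lies 55 mm above tub_center, 6 mm of gap between the cap's edge and the square body. z up, x along the white stripe on top. Closed, a sprung seal makes it tight (about 0.3 N m to turn, 12 N pushing it up) and it cannot be pulled off.
- cap_mark (a point): Point 25 mm from the cap's axis along its white stripe, level with cap_center. Closed, it lies along the tub's x. Turned anticlockwise (seen from above) the cap lets go 55 to 60 degrees from the tub's x and the seal lifts it 2 mm; it is surely clear at 70 to 100 degrees; at 150 degrees it would catch again. Clockwise it soon meets a stop.
- pocket (a point): Centre of the square pocket's floor in the grey cradle, 6 mm above the worktop. Cradle fixed, 110 x 110 mm; pocket 71 x 71 mm, walls upright to 22 mm above this point, then flared to 34 mm above it (mouth about 83 mm). z up, x and y square to the walls. Seated, the tub stands on this floor with 2.5 mm play each side and can turn some 4 degrees.
- tub: The blue tub again; origin at the centre of its underside, axes as tub_center.
- cap: The red cap again; origin at the centre of its lower edge, axes as cap_center.
- cradle: The grey cradle again; origin at the centre of its underside, axes as pocket.
- detergent: Bystander: white detergent bottle, 84 mm across, 210 mm tall; origin at the centre of its underside.
- scoop: Bystander: yellow measuring cup with a handle at +y, 68 mm across, 60 mm tall; origin at the centre of its underside.
- sheets: Bystander: cardboard box 70 x 120 x 50 mm; origin at the centre of its underside.
- brush: Bystander: blue scrubbing brush, white bristles down, 130 mm along x, 50 mm wide, 60 mm high with its bow handle; origin at the centre of its underside.
Not all that is in view belongs to the job. Of the things that look like the cap, the larger one is meant. Leave any pink look-alike of the tub alone.

How it is judged:
By the outcome, as a careful person would: the job done as asked, in the order asked, and still so for the second after the job is handed in, while the arm keeps its last pose, push and grip.
It also fails if it takes over 48 s, if anything falls off the work surface, if the arm or the gripper's body presses on something with over 40 N, if the wrist force passes 120 N, or if a joint passes its speed limit or range.

### The arm

A 6-joint arm with a two-finger parallel gripper is mounted at the origin on the work surface. World frame = base frame: x ahead of the robot, y to its left, z up, the work surface at z = 0. Lengths are in m, angles in rad, forces in N, time in s.
With the tool pointing down it reaches from about 0.3 to 0.875 m from the base axis. Payload 6.4 kg.
Tool frame: the origin (TCP) lies between the finger pads; the fingertips stand 19 mm ahead of it and the grasp point (between the pads) is the TCP (ctrl.tips_ahead is the z of the fingertips in the tool frame, in m); z points along the fingers, y is the line along which they close (so a half turn about z gives the same grasp; the last joint's range is limited). The gripper opens to 85 mm and grips with 20 to 120 N. Pads are 22 mm wide; open, the fingers measure 114 mm over their backs; the gripper's body (76 mm by 85 mm) begins 54 mm behind the grasp point. The pads swing forward as they close: fully open they stand 13 mm farther back than shut.
Start: joints at [-1.369, 0.181, 1.607, -0, 1.354, -0.206], TCP at [0.228, -0.528, 0.25] pointing down, gripper open.
Joint ranges: [-2.99, 2.99], [-0.89, 2.07], [0.3, 2.58], [-1.14, 4.28], [0, 2.63], [-3.12, 3.12]. Speed limits (rad/s): [2.57, 2.57, 3.01, 3.14, 3.14, 3.14].

### API

Orientations are given as a unit quaternion [w, x, y, z].
In Python, from bench import readout, vision, ctrl gives the robot as it stands.
- The arm moves only by the tool play_rows, never from a script. Its arguments are lists of equal length, an entry for each row: "xyz": the shift along the tool's x, y, z in mm, a list of three; "rot": the turn, a rotation vector about the tool's x, y, z in rad, a list of three; "grip": the opening, from 0 (shut) to 1 (fully open). In form: {"xyz": [[x, y, z], ...], "rot": [[rx, ry, rz], ...], "grip": [grip, ...]}. A call has exactly 10 rows; each row is the pose to reach, as a shift and turn from the pose commanded when the call began, along the tool's axes at that moment; what a row does not reach only later rows make up. A row lasts 1/8 s, in which the tool goes at most 62.5 mm and 10.7 degrees, less where a joint would pass 70% of its speed; a pose out of reach is approached as far as the arm can. A call with a gripper value outside its range is refused whole. The fingers move at their own pace and stop on an object; the grip force is fixed at half the most. Time passes only in rows, so rows that repeat a pose let the fingers close, or fill a call up. It gives the time, the measured TCP pose, the force, the opening and the grip force at its end, in the units of the state.
- readout.get_obs(): the state, without advancing time (a new reading comes with each control period).
- vision.camera(name): name is "scene" or "top" or "wrist"; returns a dict with "color" (400x640x3 uint8, red, green, blue), "depth" (400x640 float32, m along the optical axis (not along the pixel's ray), 0 where there is no reading), "camera_matrix" (3x3 intrinsics, pixels), "extrinsics" (4x4, takes a point from camera to world coordinates); the wrist camera has in their place "hand_eye" (4x4, takes a point from camera to tool coordinates, whose origin is the TCP and whose axes are the flange's). Camera axes: x right, y down, z forward; pixel columns grow to the right and rows downward; lengths in m; the calibration is good to about 2 mm. A picture is of the moment at which its call begins: read the wrist's pose just before it.
- ctrl.hand_in(): hands the job in; it is judged then, once.
The state is a dict: "time_s": time; "q": joint angles; "dq": joint speeds; "joint_efforts": joint torques, N m; "eef_pos": TCP position; "eef_rot": TCP orientation; "wrist_force": force on the tool from outside, world axes, zero at the start; "torque": the same for the moment, N m; "opening": opening from 0.0 (shut) to 1.0 (fully open); "grasp_force": force on a finger pad.
Only numpy, scipy, OpenCV 4.12 (cv2) and the standard library are available. Lean on these libraries where they do the work, as an engineer would, in place of code of your own. Each camera call takes 0.05 s, during which the arm holds its last target. There are 200 camera calls.

## Working session

There is one attempt and no reset: what is moved stays moved. The work goes in short steps, Python scripts to look and compute and a tool call to move; the robot and the scene stay as the last step left them, time stands still between calls to the robot, and variables do not carry over. Pictures are saved under pics/ and viewed, at most 10 in all, crops included, and the job is handed in when it is done.

Besides the shell and the picture viewer there is one more tool, called after "Emit:" by a JSON object that holds its "op" and its "data", one argument or row to a line. play_rows: Moves the arm, as the interface text tells. Its arguments: {"type":"object","properties":{"xyz":{"type":"array","items":{"type":"array","items":{"type":"number"}}},"rot":{"type":"array","items":{"type":"array","items":{"type":"number"}}},"grip":{"type":"array","items":{"type":"number"}}},"required":["xyz","rot","grip"]}

```bash
mkdir -p pics
python3 - <<'E'
from bench import readout, vision, ctrl
import cv2,numpy as np
o=readout.get_obs();print({k:np.round(v,3) for k,v in o.items()},ctrl.tips_ahead)
for n in("scene","top"):
    c=vision.camera(n);cv2.imwrite(f"pics/{n}0.png",c["color"][:,:,::-1]);np.savez(f"{n}0.npz",**c)
    print(n,np.round(c["camera_matrix"],1).tolist(),np.round(c["extrinsics"],3).tolist())
E
```

```text
{'time_s': np.float64(0.0), 'q': array([-1.369,  0.182,  1.608, -0.   ,  1.354, -0.206]), 'dq': array([-0.001,  0.002, -0.   , -0.002, -0.   , -0.   ]), 'joint_efforts': array([ 1.0000e-03, -4.4486e+01, -3.5134e+01, -0.0000e+00,  9.0000e-03,
        0.0000e+00]), 'eef_pos': array([ 0.228, -0.527,  0.249]), 'eef_rot': array([-0.001,  0.979,  0.202, -0.   ]), 'wrist_force': array([-0.102,  0.018, -0.35 ]), 'torque': array([ 0.06 , -0.004,  0.012]), 'grasp_force': np.float64(0.0), 'opening': np.float64(1.0)} 0.019
scene [[388.2, 0.0, 325.4], [0.0, 388.2, 206.3], [0.0, 0.0, 1.0]] [[0.306, 0.756, -0.578, 1.158], [0.952, -0.249, 0.179, -0.189], [-0.009, -0.605, -0.796, 0.891], [0.0, 0.0, 0.0, 1.0]]
top [[395.7, 0.0, 319.6], [0.0, 395.7, 195.1], [0.0, 0.0, 1.0]] [[-0.024, -0.985, 0.168, 0.356], [-1.0, 0.021, -0.02, -0.01], [0.016, -0.168, -0.986, 1.401], [0.0, 0.0, 0.0, 1.0]]
```

View pics/scene0.png

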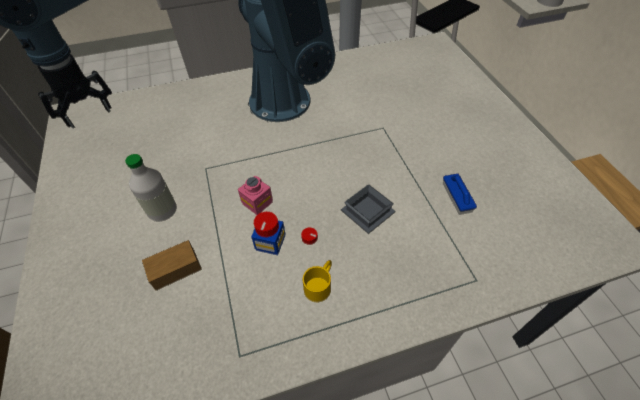

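View pics/top0.png

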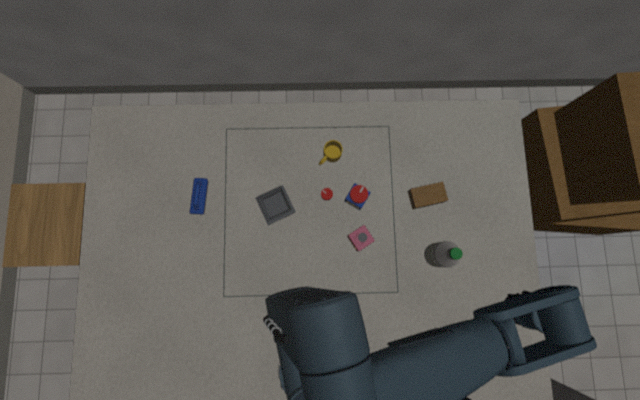

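The scene view shows the blue tub with its red cap at about (267,230), a smaller red cap at (310,236), the pink look-alike at (256,192) and the cradle at (369,207). In the top view the tub is at (358,195) and the cradle at (275,205).

```bash
cat > h.py <<'E'
import numpy as np,cv2
from scipy.spatial.transform import Rotation as R
def pose(o):
    T=np.eye(4);q=o["eef_rot"];T[:3,:3]=R.from_quat(np.r_[q[1:],q[0]]).as_matrix();T[:3,3]=o["eef_pos"];return T
def ray(uv,K,E,z):
    uv=np.atleast_2d(uv).astype(float);d=np.c_[(uv-[K[0,2],K[1,2]])/[K[0,0],K[1,1]],np.ones(len(uv))]@E[:3,:3].T
    return E[:3,3]+d*((z-E[2,3])/d[:,2])[:,None]
def red(c):
    h=cv2.cvtColor(c,cv2.COLOR_RGB2HSV);return (((h[...,0]<8)|(h[...,0]>174))&(h[...,1]>190)&(h[...,2]>70)).astype(np.uint8)
def blobs(m,amin=20):
    return sorted([c for c in cv2.findContours(m,cv2.RETR_EXTERNAL,cv2.CHAIN_APPROX_NONE)[0] if cv2.contourArea(c)>=amin],key=cv2.contourArea)[::-1]
def cloud(dep,K,E,m):
    v,u=np.nonzero(m&(dep>0));z=dep[v,u];p=np.c_[(u-K[0,2])/K[0,0]*z,(v-K[1,2])/K[1,1]*z,z];return p@E[:3,:3].T+E[:3,3]
E
python3 - <<'E'
from h import *
for n in("scene","top"):
    c=np.load(n+"0.npz");K,E=c["camera_matrix"],c["extrinsics"]
    for b in blobs(red(c["color"]),15):
        m=np.zeros((400,640),np.uint8);cv2.drawContours(m,[b],-1,1,-1)
        p=cloud(c["depth"],K,E,m>0);t=p[p[:,2]>p[:,2].max()-.01]
        print(n,"red",cv2.contourArea(b),b.mean((0,1)),"med",np.median(p,0).round(3),"topz",np.percentile(p[:,2],95).round(3),"midtop",((t.max(0)+t.min(0))/2).round(3),"ray104",ray(b.mean((0,1)),K,E,.104).round(3))
    # cradle: by height in region
    x0,y0=(369,207) if n=="scene" else (275,205)
    m=np.zeros((400,640),bool);m[y0-30:y0+30,x0-35:x0+35]=1
    p=cloud(c["depth"],K,E,m);q=p[(p[:,2]>.03)&(p[:,2]<.06)]
    r=cv2.minAreaRect(q[:,:2].astype(np.float32)*1000);print(n,"cradle",r,len(q),np.median(q[:,2]))
    x0,y0=(268,235) if n=="scene" else (358,195)
    m[:]=0;m[y0-30:y0+30,x0-20:x0+20]=1
    h=cv2.cvtColor(c["color"],cv2.COLOR_RGB2HSV);bl=m&(h[...,0]>110)&(h[...,0]<130)&(h[...,1]>120)
    p=cloud(c["depth"],K,E,bl);q=p[(p[:,2]>.06)&(p[:,2]<.08)]
    print(n,"tub",cv2.minAreaRect(q[:,:2].astype(np.float32)*1000),len(q))
E
```

```text
scene red 403.0 [265.20588235 223.44117647] med [ 0.588 -0.17   0.103] topz 0.105 midtop [ 0.584 -0.168  0.102] ray104 [[ 0.591 -0.169  0.104]]
scene red 170.0 [308.93181818 235.36363636] med [ 0.604 -0.064  0.019] topz 0.022 midtop [ 0.601 -0.063  0.018] ray104 [[ 0.658 -0.077  0.104]]
scene cradle ((564.6572875976562, 121.35783386230469), (99.63890075683594, 100.53446960449219), 24.473608016967773) 440 0.03736269702238648
scene tub ((583.751953125, -166.8960418701172), (65.3436279296875, 64.66448974609375), 58.590694427490234) 75
top cradle ((561.8767700195312, 121.23738861083984), (99.11858367919922, 99.36839294433594), 24.434648513793945) 354 0.03777433277715547
top tub ((578.7466430664062, -166.76158142089844), (58.9144401550293, 62.25560760498047), 57.64667510986328) 32
```

```bash
cat >> h.py <<'E'
def to(o,p,yaw):
    """shift mm in tool axes and rotvec to reach TCP p with tool-down, tool x at yaw(deg)"""
    T=pose(o);a=np.radians(yaw);G=np.array([[np.cos(a),np.sin(a),0],[np.sin(a),-np.cos(a),0],[0,0,-1]])
    return (T[:3,:3].T@(np.array(p)-T[:3,3])*1000).round(1),R.from_matrix(T[:3,:3].T@G).as_rotvec().round(3)
E
python3 - <<'E'
from h import *
from bench import readout, vision
w=vision.camera("wrist");print(w["hand_eye"].round(3).tolist(),w["camera_matrix"].round(1).tolist())
o=readout.get_obs()
T=pose(o);print(T.round(3))
c=np.load("scene0.npz");m=np.zeros((400,640),bool);m[150:222,125:180]=1
p=cloud(c["depth"],c["camera_matrix"],c["extrinsics"],m);q=p[p[:,2]>.08];print("bottle",q.min(0),q.max(0))
for p in[(.3,-.45,.33),(.583,-.168,.33),(.583,-.168,.25)]:print(p,to(o,p,23.4))
E
```

```text
[[0.001, -0.947, -0.32, 0.082], [1.0, 0.001, 0.0, -0.001], [0.0, -0.32, 0.947, -0.124], [0.0, 0.0, 0.0, 1.0]] [[343.9, 0.0, 320.5], [0.0, 343.9, 197.4], [0.0, 0.0, 1.0]]
[[ 0.918  0.397 -0.     0.228]
 [ 0.397 -0.918  0.001 -0.527]
 [ 0.    -0.001 -1.     0.25 ]
 [ 0.     0.     0.     1.   ]]
bottle [ 0.34483979 -0.47926049  0.08004848] [ 0.42073358 -0.39721574  0.2117574 ]
(0.3, -0.45, 0.33) (array([ 96.9, -42.6, -80.3]), array([-0.001, -0.   , -0.001]))
(0.583, -0.168, 0.33) (array([ 468.5, -189.3,  -80. ]), array([-0.001, -0.   , -0.001]))
(0.583, -0.168, 0.25) (array([ 468.5, -189.2,   -0. ]), array([-0.001, -0.   , -0.001]))
```

Emit:
{"op": "play_rows", "data": {
  "xyz": [
    [0,0,-55],
    [40,-15,-85],
    [95,-40,-90],
    [150,-60,-90],
    [205,-83,-90],
    [260,-105,-90],
    [315,-127,-85],
    [370,-150,-60],
    [425,-172,-30],
    [468,-189,-10]
  ],
  "rot": [
    [0,0,0],
    [0,0,0],
    [0,0,0],
    [0,0,0],
    [0,0,0],
    [0,0,0],
    [0,0,0],
    [0,0,0],
    [0,0,0],
    [0,0,0]
  ],
  "grip": [1,1,1,1,1,1,1,1,1,1]
}}

```text
time_s: 1.4
eef_pos: [0.5835, -0.1669, 0.2589]
eef_rot: [-0.0, 0.979, 0.203, -0.0]
wrist_force: [-0.3, -1.4, 0.7]
opening: 0.998
grasp_force: 0.0
```

Run:
```python
from h import *
from bench import readout, vision
o=readout.get_obs();c=vision.camera("wrist");np.savez("w1.npz",T=pose(o),**c);print(pose(o).round(3))
cv2.imwrite("pics/w1.png",c["color"][:,:,::-1])
```

```text
[[ 0.918  0.397 -0.001  0.584]
 [ 0.397 -0.918  0.    -0.167]
 [-0.001 -0.001 -1.     0.259]
 [ 0.     0.     0.     1.   ]]
```

View pics/w1.png

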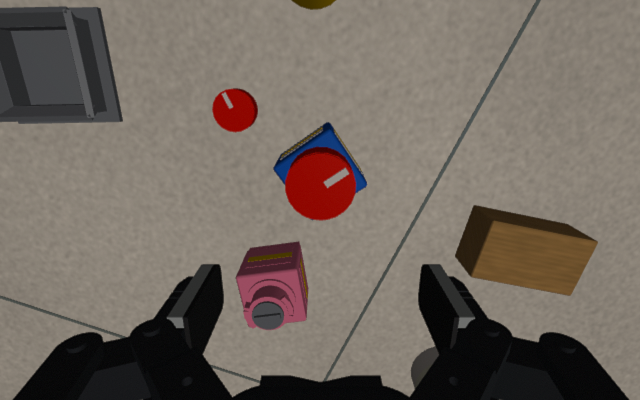

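The wrist view shows the capped tub, with its cap at (320,184) and the white stripe pointing up-right from (325,185) to (349,172). The small cap is at (235,110), the pink tub at (270,290) and the cradle at (55,65).

```bash
cat >> h.py <<'E'
def capfind(c,T,ztop,b=None):
    E=T@c["hand_eye"];K=c["camera_matrix"];b=blobs(red(c["color"]))[0]
    m=np.zeros((400,640),np.uint8);cv2.drawContours(m,[cv2.convexHull(b)],-1,1,-1)
    p=cloud(c["depth"],K,E,m>0);t=p[abs(p[:,2]-np.median(p[:,2]))<.006]
    (cx,cy),r=cv2.minEnclosingCircle((t[:,:2]*1000).astype(np.float32))
    h=cv2.cvtColor(c["color"],cv2.COLOR_RGB2HSV);s=(cv2.erode(m,np.ones((5,5)))>0)&(h[...,1]<90)&(h[...,2]>110)
    v,u=np.nonzero(s);q=ray(np.c_[u,v],K,E,ztop)[:,:2]*1000
    (sx,sy),sz,_=cv2.minAreaRect(q.astype(np.float32))
    l=cv2.fitLine(q.astype(np.float32),cv2.DIST_L2,0,.01,.01).ravel()[:2]
    d=np.array([sx-cx,sy-cy]);l=l*np.sign(l@d)
    e=ray(cv2.minEnclosingCircle(b)[0],K,E,ztop)[0]
    return dict(c=(cx,cy),r=r,ztop=np.median(p[:,2]),ray=e,stripe=np.degrees(np.arctan2(d[1],d[0])),line=np.degrees(np.arctan2(l[1],l[0])),n=len(q),sz=sz)
E
python3 - <<'E'
from h import *
c=dict(np.load("w1.npz"));T=c["T"];E=T@c["hand_eye"];print(capfind(c,T,.104))
h=cv2.cvtColor(c["color"],cv2.COLOR_RGB2HSV);m=(h[...,0]>108)&(h[...,0]<132)&(h[...,1]>120)
m[250:]=0
p=cloud(c["depth"],c["camera_matrix"],E,m);q=p[(p[:,2]>.064)&(p[:,2]<.076)];print("tubtop",cv2.minAreaRect(q[:,:2].astype(np.float32)*1000),len(q),np.median(q[:,2]))
E
```

```text
{'c': (580.9278564453125, -166.5112762451172), 'r': 29.99728012084961, 'ztop': np.float64(0.10447728099149123), 'ray': array([ 0.58343615, -0.16525944,  0.104     ]), 'stripe': np.float64(-34.769141686496674), 'line': np.float64(-32.246115989474106), 'n': 174, 'sz': (5.773892402648926, 21.694156646728516)}
tubtop ((580.7908935546875, -166.4240264892578), (65.23133087158203, 65.2596664428711), 57.98741149902344) 285 0.06917712605758708
```

Emit:
{"op": "play_rows", "data": {
  "xyz": [
    [-1,-1,40],
    [-1,-1,80],
    [-1,-1,110],
    [-1,-1,130],
    [-1,-1,140],
    [-1,-1,145],
    [-1,-1,145],
    [-1,-1,145],
    [-1,-1,145],
    [-1,-1,145]
  ],
  "rot": [
    [0,0,0],
    [0,0,0],
    [0,0,0],
    [0,0,0],
    [0,0,0],
    [0,0,0],
    [0,0,0],
    [0,0,0],
    [0,0,0],
    [0,0,0]
  ],
  "grip": [1,1,1,1,1,1,1,1,1,1]
}}

```text
time_s: 2.7
eef_pos: [0.5816, -0.1683, 0.1157]
eef_rot: [0.0, 0.979, 0.203, 0.0]
wrist_force: [-0.2, 1.1, 0.1]
opening: 1.003
grasp_force: 0.0
```

Run:
```python
from h import *
from bench import readout, vision
o=readout.get_obs();c=vision.camera("wrist");np.savez("w2.npz",T=pose(o),**c)
print(o["eef_pos"].round(4),o["wrist_force"].round(2),capfind(c,pose(o),.104));print(to(o,(.581,-.1665,.095),23.4))
cv2.imwrite("pics/w2.png",c["color"][:,:,::-1])
```

```text
[ 0.5816 -0.1683  0.1157] [-0.21  1.07  0.11] {'c': (580.699951171875, -166.2861328125), 'r': 30.350311279296875, 'ztop': np.float64(0.10438718226491474), 'ray': array([ 0.58627851, -0.16390691,  0.104     ]), 'stripe': np.float64(-35.87618508323652), 'line': np.float64(-32.100650609737194), 'n': 609, 'sz': (6.043627738952637, 22.070587158203125)}
(array([ 0.1, -1.9, 20.7]), array([ 0.   , -0.   , -0.001]))
```

View pics/w2.png

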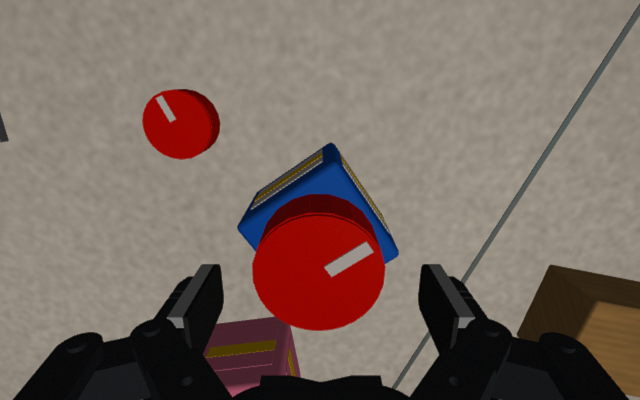

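The cap sits centred between the fingers at (319,262), with the tub corner behind it at (330,150). The small cap at (180,123) is clear of the fingers.

Emit:
{"op": "play_rows", "data": {
  "xyz": [
    [0,-1,12],
    [0,-1,23],
    [0,-1,23],
    [0,-1,23],
    [0,-1,23],
    [0,-1,23],
    [0,-1,23],
    [0,-1,23],
    [0,-1,23],
    [0,-1,23]
  ],
  "rot": [
    [0,0,0],
    [0,0,0],
    [0,0,0],
    [0,0,0],
    [0,0,0],
    [0,0,0],
    [0,0,0],
    [0,0,0],
    [0,0,0],
    [0,0,0]
  ],
  "grip": [1,1,1,0.5,0.5,0.5,0.5,0.5,0.5,0.5]
}}

```text
time_s: 4.0
eef_pos: [0.5813, -0.1675, 0.0929]
eef_rot: [0.0, 0.979, 0.203, 0.0]
wrist_force: [-1.6, 0.6, 5.7]
opening: 0.689
grasp_force: 64.8
```

Emit:
{"op": "play_rows", "data": {
  "xyz": [
    [0,0,-4],
    [0,0,-12],
    [0,0,-25],
    [0,0,-45],
    [0,0,-65],
    [0,0,-85],
    [0,-10,-105],
    [0,-35,-118],
    [1,-65,-120],
    [2,-100,-120]
  ],
  "rot": [
    [0,0,0],
    [0,0,0],
    [0,0,0],
    [0,0,0],
    [0,0,0],
    [0,0,0],
    [0,0,0.04],
    [0,0,0.1],
    [0,0,0.18],
    [0,0,0.26]
  ],
  "grip": [0.4,0.4,0.4,0.4,0.4,0.4,0.4,0.4,0.4,0.4]
}}

```text
time_s: 5.25
eef_pos: [0.5433, -0.0743, 0.214]
eef_rot: [0.0, 0.997, 0.072, 0.001]
wrist_force: [1.0, 0.5, -4.8]
opening: 0.688
grasp_force: 65.6
```

Run:
```python
from h import *
from bench import readout
o=readout.get_obs();print(o["eef_pos"],o["wrist_force"],o["q"].round(2),o["opening"]);print(to(o,(.455,.14,.213),-10.2))
```

```text
[ 0.54330229 -0.07432023  0.2140298 ] [ 0.96320114  0.50283648 -4.78747579] [-0.35  0.16  1.71  0.    1.27  1.07] 0.687857519755666
(array([ -56.5, -224.8,    0.7]), array([ 0.001, -0.002,  0.322]))
```

Emit:
{"op": "play_rows", "data": {
  "xyz": [
    [-8,-30,0],
    [-16,-65,0],
    [-25,-100,0],
    [-34,-135,0],
    [-42,-168,0],
    [-50,-198,0],
    [-54,-216,0],
    [-56,-225,0],
    [-56,-225,0],
    [-56,-225,0]
  ],
  "rot": [
    [0,0,0.05],
    [0,0,0.1],
    [0,0,0.15],
    [0,0,0.2],
    [0,0,0.25],
    [0,0,0.29],
    [0,0,0.31],
    [0,0,0.322],
    [0,0,0.322],
    [0,0,0.322]
  ],
  "grip": [0.4,0.4,0.4,0.4,0.4,0.4,0.4,0.4,0.4,0.4]
}}

```text
time_s: 6.5
eef_pos: [0.4551, 0.139, 0.2126]
eef_rot: [0.0, 0.996, -0.087, 0.0]
wrist_force: [-0.4, -0.5, -4.6]
opening: 0.688
grasp_force: 65.7
```

Run:
```python
from h import *
from bench import readout, vision
o=readout.get_obs();T=pose(o);c=vision.camera("wrist");np.savez("w3.npz",T=T,**c);print(T.round(3))
cv2.imwrite("pics/w3.png",c["color"][:,:,::-1])
E=T@c["hand_eye"];K=c["camera_matrix"]
p=cloud(c["depth"],K,E,np.ones((400,640),bool))
s=p[np.hypot(p[:,0]-.563,p[:,1]-.121)<.1]
q=s[(s[:,2]>.034)&(s[:,2]<.05)];print("rim",cv2.minAreaRect(q[:,:2].astype(np.float32)*1000),len(q))
print(np.histogram(s[:,2],np.arange(-.01,.12,.01)))
print(capfind(c,T,.225))
```

```text
[[ 0.985 -0.174  0.001  0.455]
 [-0.174 -0.985 -0.     0.139]
 [ 0.001  0.    -1.     0.213]
 [ 0.     0.     0.     1.   ]]
rim ((562.2960205078125, 121.88752746582031), (99.72028350830078, 99.70018005371094), 24.554203033447266) 4713
(array([ 7163, 14909,   372,   850,  4229,  1720,     0,     0,     0,
           0,     0,     0]), array([-0.01,  0.  ,  0.01,  0.02,  0.03,  0.04,  0.05,  0.06,  0.07,
        0.08,  0.09,  0.1 ,  0.11]))
{'c': (454.36968994140625, 140.3497314453125), 'r': 30.73822593688965, 'ztop': np.float64(0.2239814564283847), 'ray': array([0.46261107, 0.13859066, 0.225     ]), 'stripe': np.float64(-66.2483964652835), 'line': np.float64(-65.40037278841196), 'n': 807, 'sz': (5.987054347991943, 21.888473510742188)}
```

View pics/w3.png

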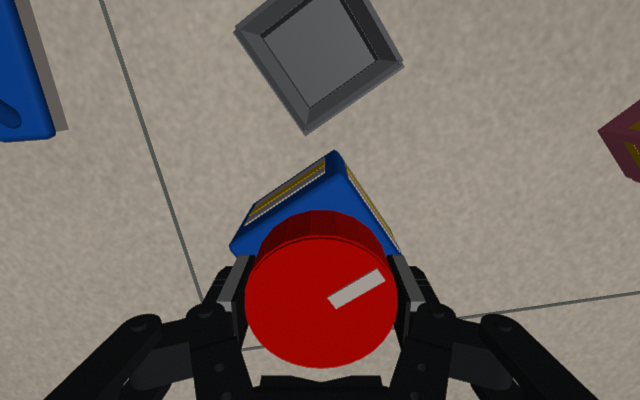

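The wrist view shows the tub held upright in the fingers, its cap at (320,290). The cradle is ahead at (320,50), and the tub's edges look parallel to the pocket.

Emit:
{"op": "play_rows", "data": {
  "xyz": [
    [12,0,0],
    [32,0,0],
    [55,0,0],
    [78,-1,5],
    [97,-1,15],
    [106,-1,30],
    [109,-1,45],
    [109,-1,58],
    [109,-1,64],
    [109,-1,66]
  ],
  "rot": [
    [0,0,0],
    [0,0,0],
    [0,0,0],
    [0,0,0],
    [0,0,0],
    [0,0,0],
    [0,0,0],
    [0,0,0],
    [0,0,0],
    [0,0,0]
  ],
  "grip": [0.4,0.4,0.4,0.4,0.4,0.4,0.4,0.4,0.4,0.4]
}}

```text
time_s: 7.8
eef_pos: [0.5617, 0.1219, 0.1459]
eef_rot: [0.0, 0.996, -0.087, -0.0]
wrist_force: [0.4, 0.5, -3.8]
opening: 0.687
grasp_force: 65.6
```

Run:
```python
from h import *
from bench import readout, vision
o=readout.get_obs();T=pose(o);c=vision.camera("wrist");E=T@c["hand_eye"];K=c["camera_matrix"];cv2.imwrite("pics/w4.png",c["color"][:,:,::-1])
print(o["eef_pos"].round(4),o["wrist_force"].round(2),to(o,(.5627,.1211,.099),-10.2))
print(capfind(c,T,.157))
p=cloud(c["depth"],K,E,np.ones((400,640),bool));s=p[np.hypot(p[:,0]-.563,p[:,1]-.121)<.1]
q=s[(s[:,2]>.035)&(s[:,2]<.045)];q=q[np.hypot(q[:,0]-.563,q[:,1]-.121)<.075];print("rim",cv2.minAreaRect(q[:,:2].astype(np.float32)*1000),len(q))
```

```text
[0.5617 0.1219 0.1459] [ 0.39  0.46 -3.76] (array([ 1.1,  0.6, 46.9]), array([0.   , 0.001, 0.004]))
{'c': (561.093017578125, 123.18013763427734), 'r': 30.654653549194336, 'ztop': np.float64(0.15732716867832833), 'ray': array([0.56838861, 0.12162077, 0.157     ]), 'stripe': np.float64(-69.37825274756891), 'line': np.float64(-65.3509416165665), 'n': 807, 'sz': (6.0592241287231445, 22.161548614501953)}
rim ((562.0110473632812, 121.73931121826172), (99.92857360839844, 99.46109771728516), 24.533214569091797) 4199
```

View pics/w4.png

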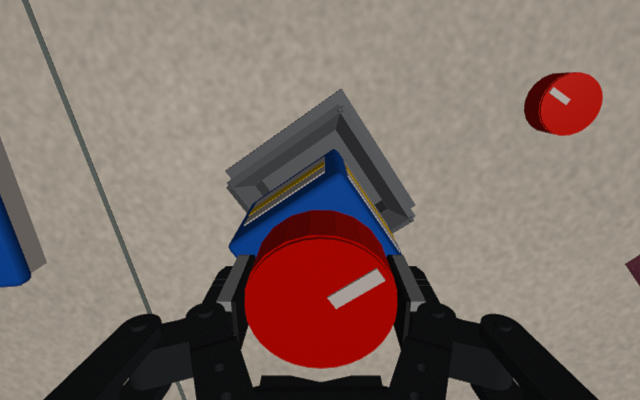

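The tub is poised over the cradle at (325,180), with an even rim showing on both far sides.

Emit:
{"op": "play_rows", "data": {
  "xyz": [
    [1,0.7,3],
    [1,0.7,7],
    [1,0.7,11],
    [1,0.7,15],
    [1,0.7,19],
    [1,0.7,23],
    [1,0.7,26],
    [1,0.7,29],
    [1,0.7,32],
    [1,0.7,34]
  ],
  "rot": [
    [0,0,0],
    [0,0,0],
    [0,0,0],
    [0,0,0],
    [0,0,0],
    [0,0,0],
    [0,0,0],
    [0,0,0],
    [0,0,0],
    [0,0,0]
  ],
  "grip": [0.4,0.4,0.4,0.4,0.4,0.4,0.4,0.4,0.4,0.4]
}}

```text
time_s: 9.1
eef_pos: [0.563, 0.1208, 0.1121]
eef_rot: [0.0, 0.996, -0.087, -0.0]
wrist_force: [0.3, 0.5, -4.2]
opening: 0.689
grasp_force: 65.6
```

```bash
python3 -c "
from bench import readout
o=readout.get_obs();print(o['eef_pos'],o['wrist_force'],o['torque'])"
```

```text
[0.56302765 0.12081541 0.11210197] [ 0.26763902  0.54255253 -4.23177929] [-0.03257165  0.0174905   0.00996516]
```

Emit:
{"op": "play_rows", "data": {
  "xyz": [
    [0,0,2],
    [0,0,4],
    [0,0,6],
    [0,0,8],
    [0,0,10],
    [0,0,11.5],
    [0,0,12.5],
    [0,0,13.3],
    [0,0,13.7],
    [0,0,13.7]
  ],
  "rot": [
    [0,0,0],
    [0,0,0],
    [0,0,0],
    [0,0,0],
    [0,0,0],
    [0,0,0],
    [0,0,0],
    [0,0,0],
    [0,0,0],
    [0,0,0]
  ],
  "grip": [0.4,0.4,0.4,0.4,0.4,0.4,0.4,0.4,0.4,0.4]
}}

```text
time_s: 10.35
eef_pos: [0.5633, 0.1209, 0.0992]
eef_rot: [-0.0, 0.996, -0.087, 0.0]
wrist_force: [-2.1, 0.2, 1.4]
opening: 0.687
grasp_force: 66.2
```

```bash
python3 -c "
from bench import readout
o=readout.get_obs();print(o['eef_pos'],o['wrist_force'],o['torque'])"
```

```text
[0.56330304 0.12085131 0.09915056] [-2.14615955  0.20787224  1.44619831] [ 0.0025218   0.31986377 -0.02838489]
```

Seated: the height matches the pocket floor and the weight has come off. Now I unscrew.

Emit:
{"op": "play_rows", "data": {
  "xyz": [
    [0,0,0.5],
    [0,0,0.5],
    [0,0,0.5],
    [0,0,0.5],
    [0,0,0.5],
    [0,0,0.5],
    [0,0,0.5],
    [0,0,0.5],
    [0,0,0.5],
    [0,0,0.5]
  ],
  "rot": [
    [0,0,-0.05],
    [0,0,-0.15],
    [0,0,-0.25],
    [0,0,-0.35],
    [0,0,-0.45],
    [0,0,-0.55],
    [0,0,-0.65],
    [0,0,-0.75],
    [0,0,-0.85],
    [0,0,-0.9]
  ],
  "grip": [0.4,0.4,0.4,0.4,0.4,0.4,0.4,0.4,0.4,0.4]
}}

```text
time_s: 11.6
eef_pos: [0.5635, 0.1211, 0.0991]
eef_rot: [-0.0, 0.935, 0.356, 0.001]
wrist_force: [-4.6, 1.8, 5.6]
opening: 0.688
grasp_force: 66.7
```

```bash
cat > s.py <<'E'
from h import *
from bench import readout, vision
o=readout.get_obs();T=pose(o);print(o['eef_pos'].round(4),o['wrist_force'].round(2),o['torque'].round(3),"toolyaw",np.degrees(np.arctan2(T[1,0],T[0,0])),o["q"][5])
c=vision.camera("wrist");np.savez("ws.npz",T=T,**c);E=T@c["hand_eye"];print(capfind(c,T,o['eef_pos'][2]+.011))
h=cv2.cvtColor(c["color"],cv2.COLOR_RGB2HSV);m=(h[...,0]>108)&(h[...,0]<132)&(h[...,1]>120)
p=cloud(c["depth"],c["camera_matrix"],E,m);p=p[np.hypot(p[:,0]-.563,p[:,1]-.121)<.055];q=p[(p[:,2]>.069)&(p[:,2]<.083)];print("tub",cv2.minAreaRect(q[:,:2].astype(np.float32)*1000),len(q),np.median(q[:,2]))
E
python3 s.py
```

```text
[0.5635 0.1211 0.0991] [-4.58  1.84  5.56] [ 0.143  0.598 -0.419] toolyaw 41.65244543849299 0.8489167833548333
{'c': (562.7831420898438, 121.37700653076172), 'r': 31.212499618530273, 'ztop': np.float64(0.11055205312950986), 'ray': array([0.56842088, 0.12672967, 0.11014773]), 'stripe': np.float64(-15.570682366009395), 'line': np.float64(-13.741252802225777), 'n': 806, 'sz': (6.046085834503174, 22.181854248046875)}
tub ((575.9528198242188, 129.0089569091797), (36.97150802612305, 66.55353546142578), 29.896909713745117) 807 0.0743031189726639
```

Emit:
{"op": "play_rows", "data": {
  "xyz": [
    [0,0,0],
    [0,0,0],
    [0,0,0],
    [0,0,0],
    [0,0,0],
    [0,0,0],
    [0,0,0],
    [0,0,0],
    [0,0,0],
    [0,0,0]
  ],
  "rot": [
    [0,0,-0.03],
    [0,0,-0.06],
    [0,0,-0.09],
    [0,0,-0.12],
    [0,0,-0.15],
    [0,0,-0.17],
    [0,0,-0.17],
    [0,0,-0.17],
    [0,0,-0.17],
    [0,0,-0.17]
  ],
  "grip": [0.4,0.4,0.4,0.4,0.4,0.4,0.4,0.4,0.4,0.4]
}}

```text
time_s: 12.9
eef_pos: [0.5637, 0.1211, 0.0999]
eef_rot: [0.0, 0.902, 0.433, 0.001]
wrist_force: [-5.9, -0.2, 10.5]
opening: 0.691
grasp_force: 67.3
```

```bash
python3 s.py
```

```text
[0.5637 0.1211 0.0999] [-5.94 -0.18 10.5 ] [ 0.068  0.918 -0.353] toolyaw 51.26577115656334 0.6813772663501073
{'c': (563.1806640625, 121.69331359863281), 'r': 30.703210830688477, 'ztop': np.float64(0.111346103498841), 'ray': array([0.56777233, 0.12760206, 0.11092976]), 'stripe': np.float64(-7.146919440109508), 'line': np.float64(-4.151847251182786), 'n': 806, 'sz': (6.047442436218262, 22.17989158630371)}
tub ((573.2342529296875, 127.7861557006836), (42.259822845458984, 65.14131164550781), 29.43209457397461) 836 0.07521395209062436
```

Emit:
{"op": "play_rows", "data": {
  "xyz": [
    [0,0,0],
    [0,0,0],
    [0,0,0],
    [0,0,0],
    [0,0,0],
    [0,0,0],
    [0,0,0],
    [0,0,0],
    [0,0,0],
    [0,0,0]
  ],
  "rot": [
    [0,0,-0.02],
    [0,0,-0.04],
    [0,0,-0.06],
    [0,0,-0.08],
    [0,0,-0.08],
    [0,0,-0.08],
    [0,0,-0.08],
    [0,0,-0.08],
    [0,0,-0.08],
    [0,0,-0.08]
  ],
  "grip": [0.4,0.4,0.4,0.4,0.4,0.4,0.4,0.4,0.4,0.4]
}}

```text
time_s: 14.2
eef_pos: [0.5637, 0.1212, 0.0999]
eef_rot: [0.0, 0.884, 0.468, 0.001]
wrist_force: [-6.3, 0.8, 10.9]
opening: 0.689
grasp_force: 67.3
```

```bash
python3 s.py
```

```text
[0.5637 0.1212 0.0999] [-6.28  0.84 10.95] [ 0.197  0.937 -0.317] toolyaw 55.852029225542836 0.6013691783377032
{'c': (563.3114013671875, 121.72940063476562), 'r': 30.70076560974121, 'ztop': np.float64(0.11135793670383101), 'ray': array([0.56728941, 0.12800263, 0.11092134]), 'stripe': np.float64(-2.488011159790461), 'line': np.float64(0.32841128194170155), 'n': 807, 'sz': (22.182390213012695, 6.041280746459961)}
tub ((571.2200317382812, 126.9389877319336), (46.509700775146484, 65.28292846679688), 29.419981002807617) 816 0.07533264975461137
```

The upward force has risen to about 11 N, which matches the seal, and the tool has risen 0.8 mm. That means the threads have let go at about 61°. I'll try a gentle lift of a few mm.

Emit:
{"op": "play_rows", "data": {
  "xyz": [
    [0,0,-0.5],
    [0,0,-1],
    [0,0,-1.5],
    [0,0,-2],
    [0,0,-2.5],
    [0,0,-3],
    [0,0,-3.5],
    [0,0,-4],
    [0,0,-4],
    [0,0,-4]
  ],
  "rot": [
    [0,0,0],
    [0,0,0],
    [0,0,0],
    [0,0,0],
    [0,0,0],
    [0,0,0],
    [0,0,0],
    [0,0,0],
    [0,0,0],
    [0,0,0]
  ],
  "grip": [0.4,0.4,0.4,0.4,0.4,0.4,0.4,0.4,0.4,0.4]
}}

```text
time_s: 15.5
eef_pos: [0.5629, 0.1208, 0.1019]
eef_rot: [-0.0, 0.883, 0.469, -0.0]
wrist_force: [-0.5, 0.8, -3.2]
opening: 0.686
grasp_force: 65.9
```

```bash
python3 s.py
```

```text
[0.5629 0.1208 0.1019] [-0.49  0.84 -3.18] [ 0.293  0.056 -0.242] toolyaw 55.912231583413444 0.6002837743851684
{'c': (561.9586181640625, 122.05794525146484), 'r': 30.742660522460938, 'ztop': np.float64(0.11330618611680202), 'ray': array([0.56647846, 0.1276754 , 0.11292882]), 'stripe': np.float64(-4.702840654414587), 'line': np.float64(0.4912228827940273), 'n': 809, 'sz': (22.170686721801758, 6.071611404418945)}
tub ((570.68212890625, 126.51612854003906), (47.092674255371094, 65.48648071289062), 29.39630889892578) 903 0.07557017867836369
```

Pulling back 3 N could mean the thread is still catching or only seal friction. I'll ease down and turn to about 70°, where it is surely clear, before lifting.

Emit:
{"op": "play_rows", "data": {
  "xyz": [
    [0,0,0.7],
    [0,0,1.5],
    [0,0,1.5],
    [0,0,1.5],
    [0,0,1.5],
    [0,0,1.5],
    [0,0,1.5],
    [0,0,1.5],
    [0,0,1.5],
    [0,0,1.5]
  ],
  "rot": [
    [0,0,0],
    [0,0,0],
    [0,0,-0.03],
    [0,0,-0.06],
    [0,0,-0.09],
    [0,0,-0.12],
    [0,0,-0.15],
    [0,0,-0.17],
    [0,0,-0.17],
    [0,0,-0.17]
  ],
  "grip": [0.4,0.4,0.4,0.4,0.4,0.4,0.4,0.4,0.4,0.4]
}}

```text
time_s: 16.8
eef_pos: [0.5636, 0.1209, 0.101]
eef_rot: [0.0, 0.84, 0.542, 0.001]
wrist_force: [1.5, 4.2, 5.2]
opening: 0.688
grasp_force: 66.7
```

```bash
python3 s.py
```

```text
[0.5636 0.1209 0.101 ] [1.48 4.25 5.18] [ 0.61  -0.229 -0.339] toolyaw 65.68701635459902 0.42968970259482786
{'c': (562.7594604492188, 121.2069320678711), 'r': 31.118423461914062, 'ztop': np.float64(0.11247930461947776), 'ray': array([0.56614523, 0.12838973, 0.11204785]), 'stripe': np.float64(8.505442650438301), 'line': np.float64(10.046290542668846), 'n': 808, 'sz': (22.163684844970703, 6.0500407218933105)}
tub ((570.8031616210938, 142.58108520507812), (45.405357360839844, 88.06913757324219), 69.92213439941406) 853 0.07543316596083185
```

Emit:
{"op": "play_rows", "data": {
  "xyz": [
    [0,0,-1],
    [0,0,-2],
    [0,0,-3],
    [0,0,-4],
    [0,0,-5],
    [0,0,-6],
    [0,0,-6],
    [0,0,-6],
    [0,0,-6],
    [0,0,-6]
  ],
  "rot": [
    [0,0,0],
    [0,0,0],
    [0,0,0],
    [0,0,0],
    [0,0,0],
    [0,0,0],
    [0,0,0],
    [0,0,0],
    [0,0,0],
    [0,0,0]
  ],
  "grip": [0.4,0.4,0.4,0.4,0.4,0.4,0.4,0.4,0.4,0.4]
}}

```text
time_s: 18.1
eef_pos: [0.563, 0.1208, 0.1066]
eef_rot: [-0.0, 0.84, 0.542, -0.0]
wrist_force: [0.3, -0.8, -0.5]
opening: 0.691
grasp_force: 66.3
```

```bash
python3 s.py
```

```text
[0.563  0.1208 0.1066] [ 0.25 -0.82 -0.53] [ 0.003 -0.013  0.001] toolyaw 65.65032262023082 0.43033400973244834
{'c': (562.505615234375, 121.2839584350586), 'r': 30.841957092285156, 'ztop': np.float64(0.11800101796700382), 'ray': array([0.56563661, 0.12825838, 0.11757973]), 'stripe': np.float64(7.99981570687959), 'line': np.float64(10.290312750751754), 'n': 810, 'sz': (22.168588638305664, 6.180225849151611)}
tub ((564.039306640625, 123.27246856689453), (62.58412170410156, 65.15274810791016), 28.916271209716797) 908 0.07560991189792021
```

The cap is free: only its own weight is left, and the tub stayed down. I'll lift until the lower edge is about 25 mm above the mouth.

Emit:
{"op": "play_rows", "data": {
  "xyz": [
    [0,0,-3],
    [0,0,-7],
    [0,0,-12],
    [0,0,-17],
    [0,0,-22],
    [0,0,-27],
    [0,0,-31],
    [0,0,-34],
    [0,0,-34],
    [0,0,-34]
  ],
  "rot": [
    [0,0,0],
    [0,0,0],
    [0,0,0],
    [0,0,0],
    [0,0,0],
    [0,0,0],
    [0,0,0],
    [0,0,0],
    [0,0,0],
    [0,0,0]
  ],
  "grip": [0.4,0.4,0.4,0.4,0.4,0.4,0.4,0.4,0.4,0.4]
}}

```text
time_s: 19.4
eef_pos: [0.5629, 0.1208, 0.1404]
eef_rot: [-0.0, 0.84, 0.542, -0.0]
wrist_force: [-0.0, 0.4, -1.0]
opening: 0.687
grasp_force: 66.3
```

```bash
python3 s.py
python3 - <<'E'
import cv2
from bench import vision
c=vision.camera("scene")["color"][:,:,::-1]
w=__import__("numpy").load("ws.npz")["color"][:,:,::-1]
a=cv2.resize(c[130:290,230:430],(480,384));cv2.imwrite("pics/f.png",cv2.vconcat([cv2.resize(a,(360,288)),cv2.resize(w,(360,225))]))
E
```

```text
[0.5629 0.1208 0.1404] [-0.    0.39 -1.02] [ 0.061  0.019 -0.059] toolyaw 65.6525330139428 0.4303168846256797
{'c': (562.3722534179688, 121.28663635253906), 'r': 30.824594497680664, 'ztop': np.float64(0.1518600725203799), 'ray': array([0.56550264, 0.12818948, 0.15141546]), 'stripe': np.float64(7.7843912642107815), 'line': np.float64(10.24670043654439), 'n': 808, 'sz': (22.169208526611328, 6.062427520751953)}
tub ((562.8157958984375, 122.46009826660156), (65.28205871582031, 65.33011627197266), 29.09294319152832) 742 0.07576720192191509
```

View pics/f.png

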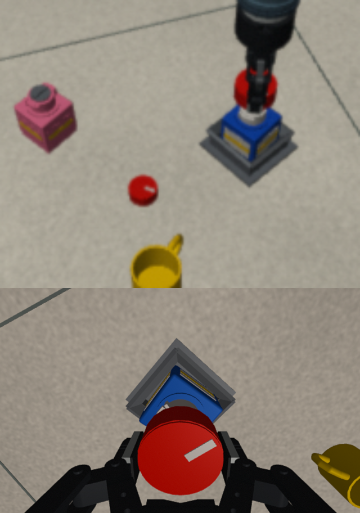

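The tub stands fully down in the cradle (top at 76 mm), and the cap is held level above its open white neck at about (255,90). The cap's top is at 152 mm, which puts its lower edge about 25 mm above the mouth.

```bash
python3 -c "
from bench import ctrl
print(ctrl.hand_in())"
```

```text
the job is handed in; nothing more can be done
None
```

The job is handed in: the tub is fully down in the cradle and the cap is held level about 25 mm above its mouth, though I turned it to about 71°, past a likely release near 56–61°, because a test lift still met about 3 N.

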